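# Seat the divider comb in the sample tray and latch it

## Task

Take the six-toothed metal comb out of its stand, set it down into the slotted rail of the white sample tray so that every tooth is in its own slot and the comb's bar sits flat on the rail, then swing the latch all the way over the comb's end. Feel for the slots gently instead of forcing the comb down, let go of everything at the end, and leave the other things on the bench alone.

Things in the scene. Friction and masses are not known exactly. Their poses are not given: they have to be found in the camera images.
- comb: Aluminium comb, 0.1 kg. Bar 14 (x) x 124 (y) x 8 (z) mm; under it six teeth 6 x 6 mm, 16 mm long, round tips, at y = -50, -30, -10, 10, 30, 50 mm; on it, mid-length, a grip tab 10 (x) x 40 (y) mm up to 42 mm above the bar's underside. Origin: centre of the bar's underside, z up. A half turn about z changes nothing. Starts upright in the stand, bar on its walls.
- stand: Grey plastic stand fixed to the bench: base 70 (x) x 160 (y) mm, two walls along y with a 10 mm groove between them, tops 36 mm above the bench. Origin: centre of its underside. The comb's teeth stand in the groove, the comb parallel to it.
- tray: White plastic sample tray fixed to the bench, 230 (x) x 300 (y) mm, floor 24 mm, rim 36 mm above the bench; vials in a black block at its +x, +y corner reach 56 mm. Origin: on the bench under the middle of the rail's sideways travel; y runs along the rail. Pressing the comb on the tray, rail or latch with more than 25 N is forcing it.
- rail_zero (a point): Middle of the rail's sideways travel, at its top face, 62 mm above the tray's origin. Black rail 24 (x) x 156 (y) mm with six slots 8 mm wide along y, 20 mm deep, open at both x sides, at -50, -30, -10, 10, 30, 50 mm from the rail's own middle; solid ends. That middle lies anywhere from -7 to +7 mm of this point along y: unmeasured, new each time, and it stays put under a few newtons.
- rail_spring (a point): Same point, for the rail's give: it sinks on springs when pressed, starting at about 3 N and 1 mm more per further 1.2 N, to a hard stop at 8 mm (13 N), and rises again when the teeth drop into the slots. Fully seated, the comb's underside (its origin) is at this height, 62 mm above the bench, its y axis parallel to the tray's y.
- latch (a joint): Angle of the steel latch, rad: 0 open, 1.57 closed at its stop; starts at 0 to 0.4. Turns clockwise from above, stays where left (0.07 N m friction). A flat two-armed bar, 72.5 to 77.5 mm above the bench. At 0 the front arm points to the tray's +x, the tail to -x; closed, the front arm points to -y, 2.5 mm over the end of the seated bar (a comb not fully down blocks it), the tail to +y.
- latch_axis (a point): The latch's upright axis, at x = 0, y = 100 mm in the tray's frame; this point is at the bar's underside, 72.5 mm above the bench. The front arm is 60 mm long, the tail 57 mm, both about 14 mm wide.
- latch_pin (a point): Point on the black upright finger pin near the end of the latch's tail, 50 mm from the latch's axis. The pin is 12 mm in diameter, from 77.5 to 113.5 mm above the bench; this point is on its axis, 100.5 mm above the bench. Moving the pin round the axis turns the latch.
- wide_comb: Bystander: another aluminium comb, with only three broad teeth, lying flat on the bench. Origin: middle of its bar, 7 mm above the bench.
- vial: Bystander: a clear glass vial with metal cap, 23 mm diameter, 75 mm high, standing on the tray's floor near its +x, -y corner. Origin: centre of its underside.
- bottle: Bystander: amber glass bottle, 72 mm diameter, 170 mm high, upright. Origin: centre of its underside.
- beaker: Bystander: glass beaker, 70 mm diameter, 90 mm high. Origin: centre of its underside.
- jar: Bystander: low clear jar with orange lid, 70 mm diameter, 45 mm high. Origin: centre of its underside.
- tip_box: Bystander: blue pipette-tip box with clear cover, 85 x 120 mm, 80 mm high. Origin: centre of its underside.
- weight: Bystander: brass calibration weight, 30 mm diameter, 46 mm high. Origin: centre of its underside.
Not all that is in view belongs to the job. What is shaped like the comb but purple is not meant.

How it is judged (in metres and radians):
On the way, in this order (a step that is already met when the one before it is completed fails the run):
1. the comb is lifted clear of its stand (height (world z) of comb above 0.07 m and horizontal distance between comb and tray above 0.1 m), for 0.1 s.
2. the comb is fully seated in the rail, every tooth in its own slot, with the latch still open (z of comb in the frame of tray between 0.052 and 0.0642 m and y of comb in the frame of tray between -0.0095 and 0.0095 m and x of comb in the frame of tray between -0.008 and 0.008 m and angle between the y axis of comb and the y axis of tray, either way round below 0.1 rad and angle between comb's own z axis and vertical below 0.05 rad and value of joint latch below 0.9 rad), for 0.2 s.
At the end, for the whole second after the job is handed in: The comb stands in the rail at rest and released, all six teeth in their slots: its bar within about 2 mm of the rail's top, within 8 mm of the rail's middle line across it, upright within 3 degrees; and the latch is closed over its end (joint above 1.4 rad) (z of comb in the frame of tray between 0.0595 and 0.0642 m and y of comb in the frame of tray between -0.0095 and 0.0095 m and x of comb in the frame of tray between -0.008 and 0.008 m and angle between the y axis of comb and the y axis of tray, either way round below 0.1 rad and angle between comb's own z axis and vertical below 0.05 rad and linear speed of comb below 0.02 m/s and value of joint latch above 1.4 rad); the robot touches nothing.
It fails at once if the comb is forced: pressed on the tray, its rail or its latch with more than 25 N (contact force between comb and tray above 25 N).
It fails at once if a bystander is moved more than 30 mm (distance of any of wide_comb, vial, bottle, beaker, jar, tip_box, weight from where it was at the start of the episode above 0.03 m).
It fails at once if a bystander is tipped over (angle between any of vial, bottle, beaker's own z axis and vertical above 0.6 rad).
It also fails if it takes over 58 s, if anything falls off the work surface, if the arm or the gripper's body presses on something with over 40 N, if the wrist force passes 120 N, or if a joint passes its speed limit or range.

## Robot

A 6-joint arm with a two-finger parallel gripper is mounted at the origin on the work surface. World frame = base frame: x ahead of the robot, y to its left, z up, the work surface at z = 0. Lengths are in m, angles in degrees, forces in N, time in s.
With the tool pointing down it reaches from about 0.3 to 0.825 m from the base axis. Payload 5.4 kg.
Tool frame: the origin (TCP) lies between the finger pads; the fingertips stand 25 mm ahead of it and the grasp point (between the pads) lies 6 mm ahead of it; x points along the fingers, z is the direction in which the jaws open and shut, and the axes are right-handed (so a half turn about x gives the same grasp; the last joint's range is limited). The gripper opens to 92 mm and grips with 3 to 60 N. Pads are 20 mm wide; open, the fingers measure 128 mm over their backs; the gripper's body (75 mm by 189 mm) begins 69 mm behind the grasp point.
Start: joints at [-78.444, 9.076, 91.501, -0, 79.423, -12.038], TCP at [0.23, -0.527, 0.24] pointing down, gripper open.
Joint ranges: [-166.64, 166.64], [-54.1, 131.32], [10.49, 154.53], [-73.88, 253.88], [9.74, 151.15], [-171.62, 171.62]. Speed limits (degrees/s): [147.25, 147.25, 180, 180, 180, 180].

## Interface

Orientations are given as [roll, pitch, yaw] about the fixed x, y, z axes, in that order (R = Rz(yaw) Ry(pitch) Rx(roll)).
In Python, from plant import env, grab_frame, camera_info gives the robot as it stands.
- The arm moves only by the tool carry_out, never from a script. Its argument "moves" is a list of rows, each a list of 3 entries, a list of its own where there are three numbers: the finger opening in mm, from 0 to 91.9, then the shift along the tool's x, y, z in mm, then the turn, a rotation vector about the tool's x, y, z in degrees. In form: [[claw, [dx, dy, dz], [wx, wy, wz]], ...]. A call has 1 to 8 rows; each row shifts and turns the commanded pose from where the row before left it, along the tool's axes as they then stand; what a row does not reach is not made up. A row lasts 1/10 s, in which the tool goes at most 50 mm and 8.59 degrees, less where a joint would pass 70% of its speed; a pose out of reach is approached as far as the arm can. A call with a gripper value outside its range is refused whole. The fingers move at their own pace and stop on an object; "newtons" is the grip in N (left out, the last holds). Time passes only in rows, so rows that do not move let the fingers close. It gives the time, the measured TCP pose, the force and the opening at its end, in the units of the state.
- env.sense(): the state, without advancing time (a new reading comes with each control period).
- grab_frame(name): name is "side" or "top"; returns (picture, depth): 400x640x3 uint8, blue, green, red; 400x640 float32, m along the optical axis (not along the pixel's ray), 0 where there is no reading.
- camera_info(name): a dict with "intrinsics" (3x3 intrinsics, pixels), "rvec" (rotation vector, rad) and "tvec" (3), from world to camera coordinates, as OpenCV has them. Camera axes: x right, y down, z forward; pixel columns grow to the right and rows downward; lengths in m; the calibration is good to about 2 mm. A picture is of the moment at which its call begins. camera_info takes no time and is no camera call.
- env.close_job(): hands the job in, once; it reports no verdict.
The state is a dict: "t": time; "joint_positions": joint angles; "joint_vel": joint speeds; "joint_efforts": joint torques, N m; "tool_pos": TCP position; "ee_rot": TCP orientation; "ft_force": force on the tool from outside, world axes, zero at the start; "torque": the same for the moment, N m; "finger_gap": opening from 0.0 (shut) to 1.0 (fully open).
Only numpy, scipy, OpenCV 4.12 (cv2) and the standard library are available. Lean on these libraries where they do the work, as an engineer would, in place of code of your own. Each camera call takes 0.05 s, during which the arm holds its last target. There are 200 camera calls.

## Working session

There is one attempt and no reset: what is moved stays moved. The work goes in short steps, Python scripts to look and compute and a tool call to move; the robot and the scene stay as the last step left them, time stands still between calls to the robot, and variables do not carry over. Pictures are saved under pics/ and viewed, and the job is handed in when it is done.

Besides the shell and the picture viewer there is one more tool, called after ">>>" as a command line: name --argument value ..., lists and objects as JSON in quotes. carry_out: Moves the arm, as the interface text tells. Its arguments: {"type":"object","properties":{"moves":{"type":"array"},"newtons":{"type":"number"}},"required":["moves"]}

```bash
mkdir -p pics; ls; python3 - <<'E'
from plant import env, grab_frame, camera_info
import cv2,numpy as np
for n in("top","side"):
    p,d=grab_frame(n); cv2.imwrite(f"pics/{n}0.png",p); np.save(f"{n}0.npy",d)
    c=camera_info(n); R,_=cv2.Rodrigues(np.array(c["rvec"])); print(n,c["intrinsics"],-R.T@np.array(c["tvec"]).ravel(),R.round(3))
print(env.sense())
E
```

```text
pics
top [[487.12174855   0.         317.18630731]
 [  0.         487.12174855 200.47838414]
 [  0.           0.           1.        ]] [ 0.38453187 -0.01322934  1.38508057] [[-0.019 -1.    -0.022]
 [-0.994  0.021 -0.104]
 [ 0.105  0.02  -0.994]]
side [[419.27135498   0.         318.63784299]
 [  0.         419.27135498 194.98742223]
 [  0.           0.           1.        ]] [0.01848969 0.58575886 0.93518223] [[-0.777 -0.629 -0.014]
 [-0.455  0.577 -0.678]
 [ 0.434 -0.521 -0.735]]
{'t': 0.1, 'joint_positions': array([-7.84428101e+01,  9.11114141e+00,  9.15642529e+01, -7.64544122e-04,
        7.94241391e+01, -1.20364044e+01]), 'joint_vel': array([-0.09655735, -0.12685744, -0.22982841,  0.11079696, -0.01352151,
        0.06021565]), 'joint_efforts': array([-2.43455406e-04, -3.86502492e+01, -3.22960746e+01,  7.02706981e-02,
        3.40332789e-02, -4.29693137e-05]), 'tool_pos': array([ 0.23002369, -0.52640898,  0.23870291]), 'ee_rot': array([168.39607578,  89.90046382, 101.98981102]), 'ft_force': array([ 1.21031309, -0.41978743, -0.79887781]), 'torque': array([-0.0070615, -0.0041793, -0.0112746]), 'finger_gap': 1.0033803019932437}
```

```bash
sleep 5; ls pics
```

```text
side0.png
top0.png
```

View pics/top0.png

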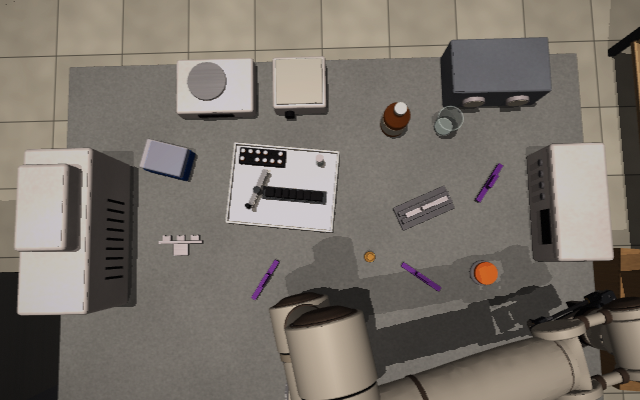

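View pics/side0.png

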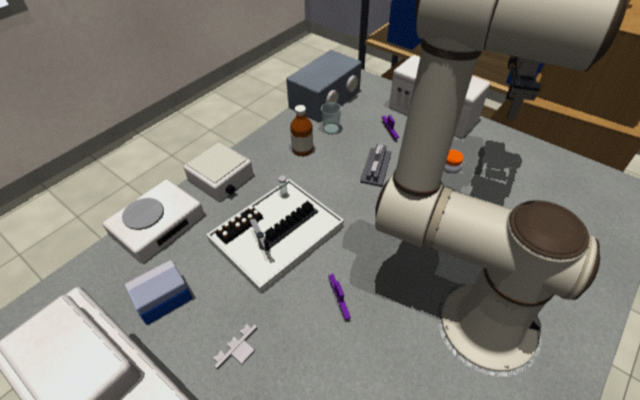

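The top view shows the stand with its comb at about (424,208), the tray centred near (283,187), its rail at about (292,194) and the latch near (258,190). I'll zoom in.

```bash
python3 - <<'E'
import cv2,numpy as np
p=cv2.imread("pics/top0.png")
a=cv2.resize(p[135:240,220:350],None,fx=6,fy=6,interpolation=cv2.INTER_CUBIC)[:600]
b=cv2.resize(p[175:240,385:465],None,fx=8,fy=8,interpolation=cv2.INTER_CUBIC)
cv2.imwrite("pics/a.png",a);cv2.imwrite("pics/b.png",b)
E
```

```text
(no output)
```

View pics/a.png

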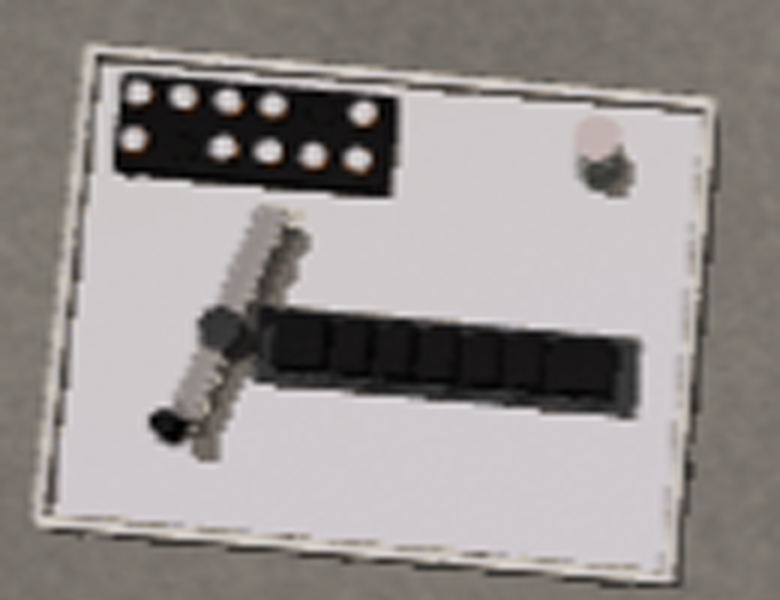

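View pics/b.png

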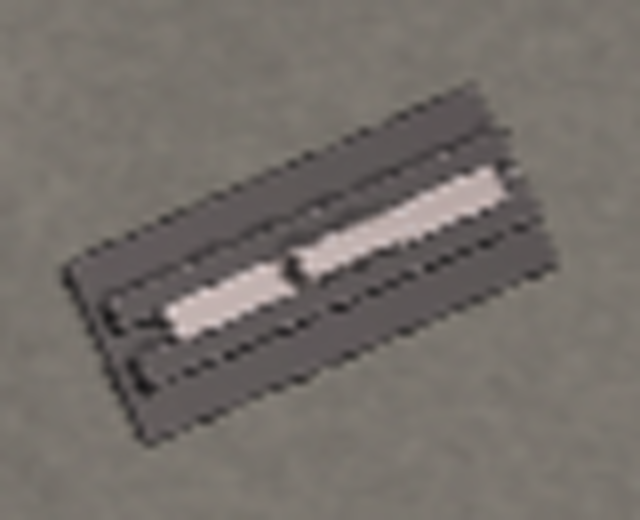

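The crop shows the rail's six slot lines at crop x of about 330 to 545, the latch hub at (222,325) and its pin at (168,425). The comb bar runs from (170,320) to (500,185) in the second crop. I'll convert these to world positions using the depth.

```bash
cat > h.py <<'E'
from plant import env, grab_frame, camera_info
import cv2,numpy as np
def cam(n):
    c=camera_info(n); return np.array(c["intrinsics"]),cv2.Rodrigues(np.array(c["rvec"]))[0],np.array(c["tvec"]).ravel()
def cloud(n,d):
    K,R,t=cam(n); v,u=np.mgrid[:400,:640]
    P=np.stack([(u-K[0,2])/K[0,0]*d,(v-K[1,2])/K[1,1]*d,d],-1)
    return (P-t)@R
def plane(n,uv,z):
    K,R,t=cam(n); C=-R.T@t; uv=np.atleast_2d(uv)
    r=np.c_[(uv-K[:2,2])/[K[0,0],K[1,1]],np.ones(len(uv))]@R
    return (C+r*((z-C[2])/r[:,2])[:,None])[:,:2]
def rect(P):
    (c,s,a)=cv2.minAreaRect(P.astype(np.float32)*1000); return np.round(c,1),np.round(s,1),round(a,1)
E
python3 - <<'E'
from h import *
d=np.load("top0.npy");W=cloud("top",d)
A=lambda l:np.array(l)/6+[220,135]
B=lambda l:np.array(l)/8+[385,175]
q=plane("top",A([[90,46],[714,99],[676,582],[37,523]]),.036);print("rim",q.round(4),rect(q))
print("rim sides",[np.linalg.norm(q[i]-q[i-1]).round(4) for i in range(4)])
s=plane("top",A([[330,345],[373,348],[415,352],[460,355],[503,360],[545,363]]),.062);print("slots",s.round(4))
print("hub",plane("top",A([222,325]),.085),"pin",plane("top",A([168,425]),.1135))
print("comb bar ends",plane("top",B([[168,322],[500,185]]),.044))
q=plane("top",B([[65,268],[478,85],[560,265],[148,445]]),.01);print("stand",q.round(4),rect(q))
sub=W[150:225,235:335].reshape(-1,3)
for lo,hi in((.057,.067),(.044,.057),(.067,.083),(.1,.12)):
    m=(sub[:,2]>lo)&(sub[:,2]<hi);print(lo,m.sum(),rect(sub[m][:,:2]) if m.sum()>3 else"")
sub=W[185:235,390:460].reshape(-1,3)
for lo,hi in((.03,.039),(.041,.048),(.06,.085)):
    m=(sub[:,2]>lo)&(sub[:,2]<hi);print(lo,m.sum(),rect(sub[m][:,:2]) if m.sum()>3 else"",sub[m].mean(0).round(4))
print((W[190:215,285:310:4,2]*1000).round())
E
```

```text
rim [[ 0.6962  0.2436]
 [ 0.6638 -0.0499]
 [ 0.4381 -0.0271]
 [ 0.4714  0.2686]] (array([567.3, 108.2]), array([297.6, 226.8]), 83.7)
rim sides [np.float64(0.2262), np.float64(0.2953), np.float64(0.2268), np.float64(0.2976)]
slots [[0.5484 0.1288]
 [0.5466 0.1091]
 [0.5443 0.0899]
 [0.5425 0.0694]
 [0.5398 0.0498]
 [0.538  0.0306]]
hub [[0.55567356 0.17487214]] pin [[0.50824631 0.19476502]]
comb bar ends [[ 0.4797594  -0.22947709]
 [ 0.52463287 -0.34510091]]
stand [[ 0.502  -0.1995]
 [ 0.5639 -0.3474]
 [ 0.4994 -0.3732]
 [ 0.439  -0.2263]] (array([ 500.9, -286.9]), array([ 69.4, 160.4]), 22.7)
0.057 371 (array([599.1, 110.2]), array([231.1, 123.6]), 83.2)
0.044 300 (array([602.6, 114.5]), array([239.9, 130.9]), 83.7)
0.067 221 (array([576.2, 100.6]), array([ 98.3, 231. ]), 13.2)
0.1 29 (array([571.7, 101. ]), array([ 12.7, 241.2]), 32.7)
0.03 354 (array([ 502.9, -285.3]), array([ 33.9, 152.1]), 22.5) [ 0.5027 -0.286   0.0349]
0.041 137 (array([ 502.5, -279.1]), array([ 26.4, 138.6]), 26.2) [ 0.5028 -0.2844  0.0437]
0.06 59 (array([ 503.8, -287.4]), array([ 9.5, 40.2]), 22.0) [ 0.5034 -0.2864  0.0765]
[[60. 41. 57. 35. 64. 32. 32.]
 [64. 42. 61. 40. 61. 44. 60.]
 [63. 45. 59. 42. 61. 38. 66.]
 [64. 44. 63. 36. 59. 41. 65.]
 [64. 43. 59. 38. 60. 41. 57.]
 [62. 38. 62. 40. 62. 44. 56.]
 [59. 46. 59. 41. 60. 38. 62.]
 [58. 40. 64. 40. 61. 37. 61.]
 [39. 42. 48. 42. 61. 46. 62.]
 [27. 36. 34. 41. 43. 40. 60.]
 [32. 33. 28. 32. 35. 34. 35.]
 [24. 23. 26. 35. 34. 36. 38.]
 [21. 28. 21. 18. 21. 28. 34.]
 [26. 22. 28. 24. 23. 20. 20.]
 [23. 23. 21. 22. 18. 23. 24.]
 [25. 20. 29. 24. 19. 20. 25.]
 [25. 20. 22. 25. 19. 21. 25.]
 [22. 23. 26. 26. 28. 21. 27.]
 [22. 23. 23. 19. 22. 27. 23.]
 [20. 21. 23. 25. 18. 23. 26.]
 [26. 23. 24. 24. 20. 28. 20.]
 [30. 24. 20. 24. 22. 22. 28.]
 [22. 24. 24. 24. 23. 26. 22.]
 [27. 27. 24. 22. 25. 24. 21.]
 [23. 24. 27. 22. 25. 29. 18.]]
```

```bash
cat >> h.py <<'E'
from scipy.spatial.transform import Rotation as Ro
def goal(yaw):  # tool x down, jaw axis (tool z) along world heading yaw
    a=np.radians(yaw); z=np.array([np.cos(a),np.sin(a),0]); x=np.array([0,0,-1.]); return Ro.from_matrix(np.c_[x,np.cross(z,x),z])
def plan(pos,yaw,n,claw,start=None):
    s=env.sense(); p=np.array(s["tool_pos"]); R=Ro.from_euler("xyz",s["ee_rot"],degrees=True)
    if start: p=np.array(start[0]);R=goal(start[1])
    G=goal(yaw); G2=goal(yaw+180)
    if (R.inv()*G2).magnitude()<(R.inv()*G).magnitude(): G=G2
    w=(R.inv()*G).as_rotvec(degrees=True)/n; dp=(np.array(pos)-p)/n*1000
    print("now",p.round(4),"dist",np.linalg.norm(dp*n).round(1))
    rows=[]
    for i in range(n):
        rows.append([claw,R.inv().apply(dp).round(1).tolist(),w.round(2).tolist()]); R=R*Ro.from_rotvec(w,degrees=True)
    print(rows)
E
python3 - <<'E'
from h import *
s=env.sense();print(Ro.from_euler("xyz",s["ee_rot"],degrees=True).as_matrix().round(3))
plan([.503,-.287,.15],22.2,16,50)
E
```

```text
[[-0.     0.916  0.4  ]
 [ 0.002  0.4   -0.916]
 [-1.     0.    -0.002]]
now [ 0.23   -0.5264  0.2387] dist 373.8
[[50, [5.6, 21.6, -6.9], [-5.54, -0.0, -0.01]], [50, [5.6, 22.2, -4.8], [-5.54, -0.0, -0.01]], [50, [5.6, 22.5, -2.6], [-5.54, -0.0, -0.01]], [50, [5.6, 22.7, -0.4], [-5.54, -0.0, -0.01]], [50, [5.6, 22.6, 1.8], [-5.54, -0.0, -0.01]], [50, [5.6, 22.3, 4.0], [-5.54, -0.0, -0.01]], [50, [5.5, 21.9, 6.1], [-5.54, -0.0, -0.01]], [50, [5.5, 21.2, 8.2], [-5.54, -0.0, -0.01]], [50, [5.5, 20.3, 10.2], [-5.54, -0.0, -0.01]], [50, [5.5, 19.2, 12.1], [-5.54, -0.0, -0.01]], [50, [5.5, 17.9, 13.9], [-5.54, -0.0, -0.01]], [50, [5.5, 16.5, 15.6], [-5.54, -0.0, -0.01]], [50, [5.5, 14.9, 17.1], [-5.54, -0.0, -0.01]], [50, [5.5, 13.2, 18.4], [-5.54, -0.0, -0.01]], [50, [5.5, 11.4, 19.6], [-5.54, -0.0, -0.01]], [50, [5.5, 9.4, 20.6], [-5.54, -0.0, -0.01]]]
```

>>> carry_out --moves '[[50, [5.6, 21.6, -6.9], [-5.5, 0, 0]], [50, [5.6, 22.2, -4.8], [-5.5, 0, 0]], [50, [5.6, 22.5, -2.6], [-5.5, 0, 0]], [50, [5.6, 22.7, -0.4], [-5.5, 0, 0]], [50, [5.6, 22.6, 1.8], [-5.5, 0, 0]], [50, [5.6, 22.3, 4], [-5.5, 0, 0]], [50, [5.5, 21.9, 6.1], [-5.5, 0, 0]], [50, [5.5, 21.2, 8.2], [-5.5, 0, 0]]]'

```text
t: 0.9
tool_pos: [0.3674, -0.4066, 0.1943]
ee_rot: [140.6, 89.9, 118.4]
ft_force: [0.2, -0.6, 0.5]
finger_gap: 0.544
```

>>> carry_out --moves '[[50, [5.5, 20.3, 10.2], [-5.5, 0, 0]], [50, [5.5, 19.2, 12.1], [-5.5, 0, 0]], [50, [5.5, 17.9, 13.9], [-5.5, 0, 0]], [50, [5.5, 16.5, 15.6], [-5.5, 0, 0]], [50, [5.5, 14.9, 17.1], [-5.5, 0, 0]], [50, [5.5, 13.2, 18.4], [-5.5, 0, 0]], [50, [5.5, 11.4, 19.6], [-5.5, 0, 0]], [50, [5.5, 9.4, 20.6], [-5.5, 0, 0]]]'

```text
t: 1.7
tool_pos: [0.5047, -0.2882, 0.1502]
ee_rot: [117.1, 89.9, 138.9]
ft_force: [-0.7, -0.0, -0.1]
finger_gap: 0.547
```

```bash
python3 - <<'E'
from h import *
p,d=grab_frame("side");cv2.imwrite("pics/c.png",cv2.resize(p[90:250,310:490],None,fx=3.5,fy=3.5))
p,d=grab_frame("top");cv2.imwrite("pics/d.png",p)
print(env.sense()); plan([.503,-.287,.11],22.2,4,50)
E
```

```text
{'t': 1.8, 'joint_positions': array([-4.15312324e+01,  1.47877070e+01,  9.54436084e+01,  4.06260157e-02,
        6.99182219e+01, -6.33517176e+01]), 'joint_vel': array([-2.44497369, -1.1742288 ,  0.15754511, -1.60871597,  0.55843782,
        2.67947889]), 'joint_efforts': array([ 1.02148198e+00, -4.04380238e+01, -3.07630670e+01,  1.96395898e-01,
       -3.96059698e-02, -3.67118362e-01]), 'tool_pos': array([ 0.50499006, -0.28683731,  0.14956651]), 'ee_rot': array([102.34762467,  89.84567596, 124.15411072]), 'ft_force': array([ 0.73801746, -0.41999455, -0.7124418 ]), 'torque': array([-0.02064965, -0.06254563, -0.06445072]), 'finger_gap': 0.543193007714644}
now [ 0.505  -0.2868  0.1496] dist 39.6
[[50, [9.9, 0.1, -0.5], [-0.1, -0.01, -0.04]], [50, [9.9, 0.1, -0.5], [-0.1, -0.01, -0.04]], [50, [9.9, 0.1, -0.5], [-0.1, -0.01, -0.04]], [50, [9.9, 0.1, -0.5], [-0.1, -0.01, -0.04]]]
```

View pics/c.png

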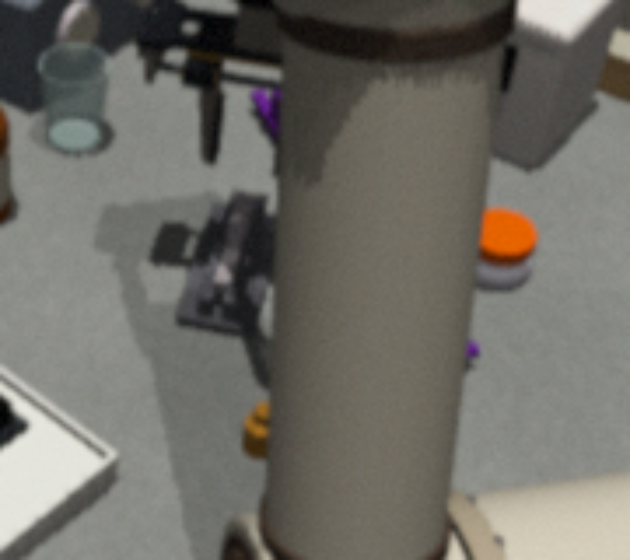

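View pics/d.png

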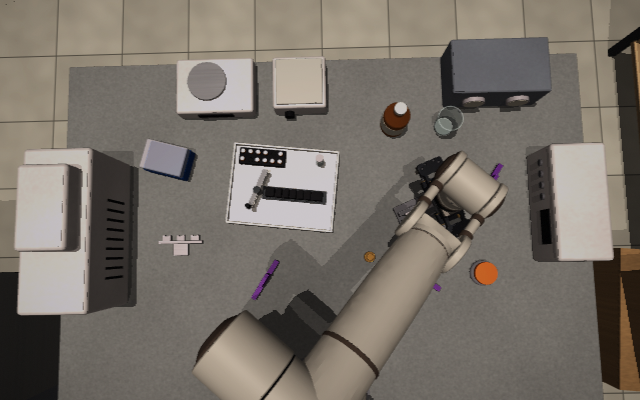

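The side view shows the open gripper over the stand at around (235,220) in the crop. The tool pose agrees with the stand position, so I'll descend and grip the tab.

>>> carry_out --moves '[[50, [9, 0.1, -0.3], [0, 0, 0]], [50, [9, 0, -0.3], [0, 0, 0]], [50, [9, 0, -0.3], [0, 0, 0]], [50, [9, 0, -0.3], [0, 0, 0]], [50, [9, 0, -0.3], [0, 0, 0]], [50, [9, 0, -0.3], [0, 0, 0]], [50, [9, 0, -0.2], [0, 0, 0]], [50, [8, 0, 0], [0, 0, 0]]]' --newtons 30

```text
t: 2.6
tool_pos: [0.5023, -0.2897, 0.0791]
ee_rot: [115.3, 90.0, 136.9]
ft_force: [-0.4, -0.5, -0.2]
finger_gap: 0.541
```

>>> carry_out --moves '[[20, [0, 0, 0], [0, 0, 0]], [16, [0, 0, 0], [0, 0, 0]], [4, [0, 0, 0], [0, 0, 0]], [0, [0, 0, 0], [0, 0, 0]], [0, [0, 0, 0], [0, 0, 0]], [0, [0, 0, 0], [0, 0, 0]]]'

```text
t: 3.2
tool_pos: [0.5036, -0.2895, 0.0803]
ee_rot: [-20.9, 89.8, 0.7]
ft_force: [4.1, 0.6, -0.8]
finger_gap: 0.109
```

>>> carry_out --moves '[[0, [-8, 0, 0], [0, 0, 0]], [0, [-12, 0, 0], [0, 0, 0]], [0, [-16, 0, 0], [0, 0, 0]], [0, [-20, 0, 0], [0, 0, 0]], [0, [-20, 0, 0], [0, 0, 0]], [0, [-12, 0, 0], [0, 0, 0]], [0, [-8, 0, 0], [0, 0, 0]], [0, [0, 0, 0], [0, 0, 0]]]'

```text
t: 4.0
tool_pos: [0.5028, -0.2902, 0.1772]
ee_rot: [-68.4, 89.9, -46.9]
ft_force: [-0.3, -0.1, -0.7]
finger_gap: 0.106
```

```bash
python3 - <<'E'
from h import *
d=np.load("top0.npy");W=cloud("top",d).reshape(-1,3)
img=cv2.imread("pics/top0.png").reshape(-1,3)
c=np.array([.5433,.0796])
for yaw in(-6.3,):
    a=np.radians(yaw);X=np.array([np.cos(a),np.sin(a)]);Y=np.array([-np.sin(a),np.cos(a)])
    L=(W[:,:2]-c)@np.c_[X,Y]*1000
    dark=(img.max(1)<75)
    m=dark&(abs(L[:,1])<75)&(abs(L[:,0])<25)&(W[:,2]>.053)&(W[:,2]<.071)
    for y0 in range(-70,71,20):
        k=m&(abs(L[:,1]-y0)<10);print(y0,k.sum(),np.percentile(L[k,0],[2,50,98]).round(1),L[k,0].mean().round(1))
    R=lambda P:((np.array(P)-c)@np.c_[X,Y]*1000).round(1)
    print("slots",R(plane("top",np.array([[330,345],[373,348],[415,352],[460,355],[503,360],[545,363]])/6+[220,135],.062)))
    print("hub",R([.5557,.1749]),"pin",R([.5082,.1948]))
s=env.sense();print(s["tool_pos"],s["ft_force"],s["finger_gap"],s["joint_positions"])
p,d=grab_frame("top");cv2.imwrite("pics/e.png",cv2.resize(p[130:260,370:530],None,fx=4,fy=4,interpolation=cv2.INTER_CUBIC))
p,d=grab_frame("side");cv2.imwrite("pics/e2.png",cv2.resize(p[90:250,310:490],None,fx=3.5,fy=3.5))
# intensity profile along the rail for slots
p0=cv2.imread("pics/top0.png",0)
K,Rm,t=cam("top")
ys=np.arange(-80,81,2.)
for x in(-3,0,3):
    P=np.c_[c+np.outer(ys,Y)/1000+x/1000*X,np.full(len(ys),.062)]
    uv=cv2.projectPoints(P,cv2.Rodrigues(Rm)[0],t,K,None)[0].reshape(-1,2).astype(np.float32)
    print(x,list(zip(ys.astype(int).tolist(),cv2.remap(p0,uv[:,:1],uv[:,1:],cv2.INTER_LINEAR).ravel().tolist())))
E
```

```text
-70 50 [-10.1   0.7  11.9] 1.0
-50 40 [-9.4  2.3 13.4] 2.2
-30 41 [-10.2   2.1  13.4] 1.7
-10 41 [-9.6  1.5 12.9] 1.5
10 43 [-9.8  1.3 13.5] 1.5
30 41 [-9.8  2.2 13.3] 1.7
50 41 [-9.3  3.  13.6] 2.2
70 51 [-9.   2.5 14. ] 2.2
slots [[ -0.3  49.4]
 [  0.   29.7]
 [ -0.1  10.4]
 [  0.3 -10.2]
 [ -0.2 -30. ]
 [  0.1 -49.2]]
hub [ 1.9 96.1] pin [-47.5 110.7]
[ 0.50279401 -0.29023765  0.17719116] [-0.26289059 -0.11961645 -0.70030891] 0.10569687237823396 [-4.19097076e+01  1.28829120e+01  9.43929974e+01 -9.85653272e-03
  7.26153344e+01 -6.34973054e+01]
-3 [(-80, 32), (-78, 22), (-76, 22), (-74, 23), (-72, 23), (-70, 22), (-68, 22), (-66, 23), (-64, 22), (-62, 23), (-60, 23), (-58, 23), (-56, 23), (-54, 22), (-52, 22), (-50, 22), (-48, 16), (-46, 16), (-44, 20), (-42, 23), (-40, 22), (-38, 22), (-36, 22), (-34, 21), (-32, 21), (-30, 19), (-28, 11), (-26, 16), (-24, 20), (-22, 23), (-20, 22), (-18, 22), (-16, 22), (-14, 22), (-12, 22), (-10, 17), (-8, 13), (-6, 14), (-4, 18), (-2, 20), (0, 22), (2, 22), (4, 22), (6, 22), (8, 21), (10, 15), (12, 11), (14, 11), (16, 19), (18, 21), (20, 22), (22
[... 1280 characters left out ...]
2), (-54, 22), (-52, 22), (-50, 22), (-48, 19), (-46, 16), (-44, 19), (-42, 21), (-40, 22), (-38, 22), (-36, 22), (-34, 21), (-32, 21), (-30, 20), (-28, 14), (-26, 15), (-24, 18), (-22, 21), (-20, 22), (-18, 22), (-16, 22), (-14, 21), (-12, 22), (-10, 18), (-8, 11), (-6, 15), (-4, 20), (-2, 23), (0, 22), (2, 21), (4, 21), (6, 22), (8, 21), (10, 15), (12, 12), (14, 14), (16, 19), (18, 21), (20, 22), (22, 22), (24, 22), (26, 22), (28, 21), (30, 14), (32, 11), (34, 12), (36, 19), (38, 21), (40, 22), (42, 21), (44, 21), (46, 22), (48, 18), (50, 12), (52, 7), (54, 12), (56, 19), (58, 21), (60, 22), (62, 22), (64, 21), (66, 21), (68, 21), (70, 21), (72, 22), (74, 22), (76, 29), (78, 40), (80, 50)]
```

View pics/e.png

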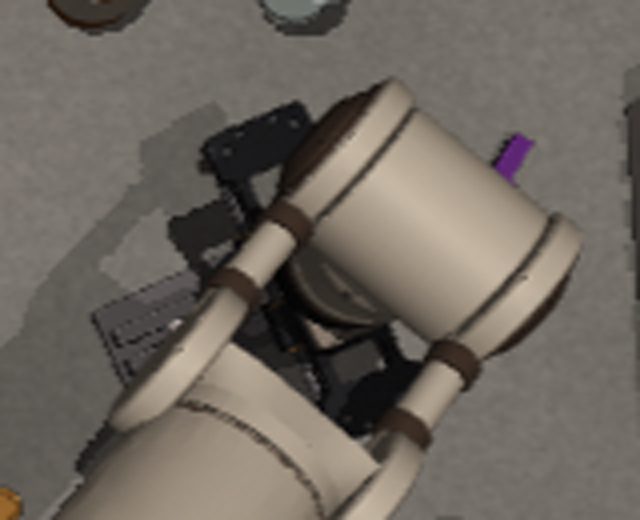

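View pics/e2.png

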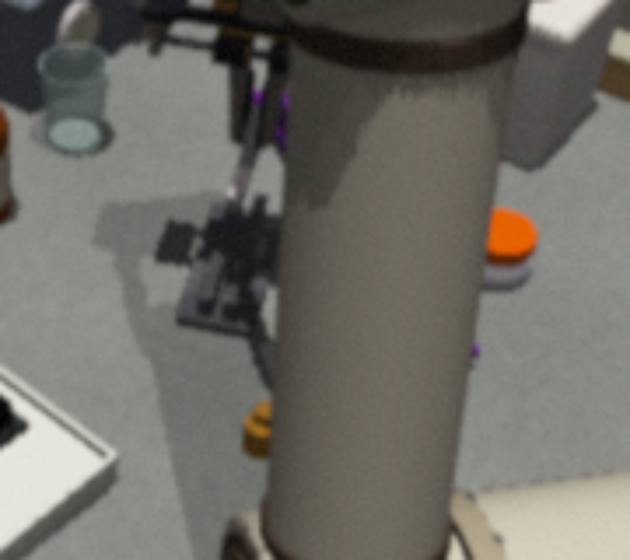

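The comb is out of the stand: in the side crop it hangs from the gripper near (240,170). Next I'll carry it over the rail.

```bash
python3 - <<'E'
from h import *
plan([.5450,.0784,.168],-6.3,14,0)
E
```

```text
now [ 0.502  -0.2895  0.1753] dist 370.5
[[0, [0.5, 23.3, 12.5], [1.99, -0.0, -0.0]], [0, [0.5, 23.7, 11.7], [1.99, -0.0, -0.0]], [0, [0.5, 24.1, 10.9], [1.99, -0.0, -0.0]], [0, [0.5, 24.5, 10.0], [1.99, -0.0, -0.0]], [0, [0.5, 24.8, 9.2], [1.99, -0.0, -0.0]], [0, [0.5, 25.1, 8.3], [1.99, -0.0, -0.0]], [0, [0.5, 25.4, 7.4], [1.99, -0.0, -0.0]], [0, [0.5, 25.6, 6.5], [1.99, -0.0, -0.0]], [0, [0.5, 25.9, 5.6], [1.99, -0.0, -0.0]], [0, [0.5, 26.0, 4.7], [1.99, -0.0, -0.0]], [0, [0.5, 26.2, 3.8], [1.99, -0.0, -0.0]], [0, [0.5, 26.3, 2.9], [1.99, -0.0, -0.0]], [0, [0.5, 26.4, 2.0], [1.99, -0.0, -0.0]], [0, [0.5, 26.4, 1.1], [1.99, -0.0, -0.0]]]
```

>>> carry_out --moves '[[0, [0.5, 23.3, 12.5], [2, 0, 0]], [0, [0.5, 23.7, 11.7], [2, 0, 0]], [0, [0.5, 24.1, 10.9], [2, 0, 0]], [0, [0.5, 24.5, 10], [2, 0, 0]], [0, [0.5, 24.8, 9.2], [2, 0, 0]], [0, [0.5, 25.1, 8.3], [2, 0, 0]], [0, [0.5, 25.4, 7.4], [2, 0, 0]], [0, [0.5, 25.6, 6.5], [2, 0, 0]]]'

```text
t: 4.9
tool_pos: [0.5263, -0.0783, 0.1707]
ee_rot: [154.6, 89.9, 160.1]
ft_force: [0.4, -0.5, -0.7]
finger_gap: 0.105
```

>>> carry_out --moves '[[0, [0.5, 25.9, 5.6], [2, 0, 0]], [0, [0.5, 26, 4.7], [2, 0, 0]], [0, [0.5, 26.2, 3.8], [2, 0, 0]], [0, [0.5, 26.3, 2.9], [2, 0, 0]], [0, [0.5, 26.4, 2], [2, 0, 0]], [0, [0.5, 26.4, 1.1], [2, 0, 0]], [0, [0, 0, 0], [0, 0, 0]], [0, [0, 0, 0], [0, 0, 0]]]'

```text
t: 5.7
tool_pos: [0.5448, 0.0781, 0.1679]
ee_rot: [-163.8, 89.9, -170.1]
ft_force: [-0.9, -0.9, -2.2]
finger_gap: 0.108
```

```bash
python3 - <<'E'
from h import *
p,d=grab_frame("top");cv2.imwrite("pics/f.png",cv2.resize(p[130:245,210:370],None,fx=5,fy=5,interpolation=cv2.INTER_CUBIC))
p,d=grab_frame("side");cv2.imwrite("pics/f2.png",cv2.resize(p[140:290,190:370],None,fx=4,fy=4,interpolation=cv2.INTER_CUBIC))
plan([.5450,.0784,.168],-6.3,1,0)
E
```

```text
now [0.5452 0.0772 0.1684] dist 1.3
[[0, [0.4, 1.2, -0.3], [-0.12, -0.07, 0.03]]]
```

View pics/f.png

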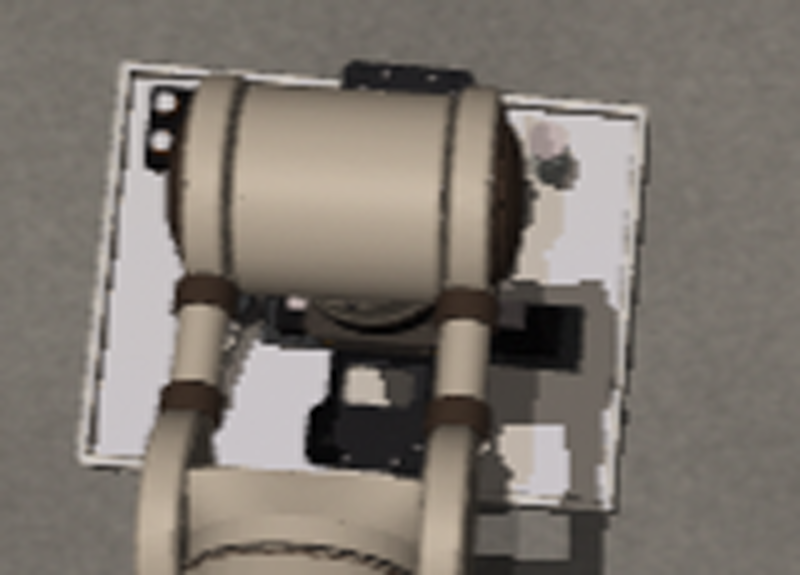

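View pics/f2.png

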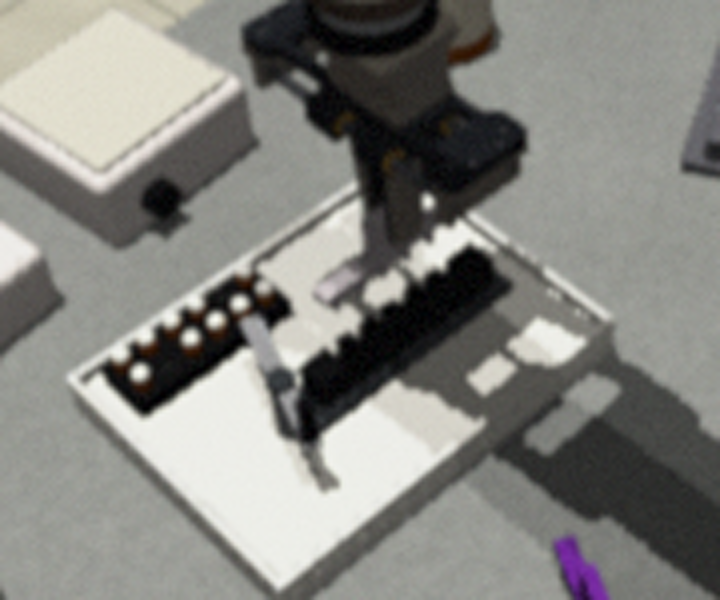

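The side crop shows the comb's +y end at about (337,285), above and behind the rail, and the rail's slots are visible. I'll overlay the model predictions to check both.

```bash
cat >> h.py <<'E'
TY=-6.3
def fr(yaw=TY):
    a=np.radians(yaw); return np.array([[np.cos(a),-np.sin(a)],[np.sin(a),np.cos(a)]])
def pr(n,P):
    K,R,t=cam(n); return cv2.projectPoints(np.array(P,float).reshape(-1,3),cv2.Rodrigues(R)[0],t,K,None)[0].reshape(-1,2)
def overlay(img,n,segs,x0,y0,w,h,f,out):
    o=cv2.resize(img[y0:y0+h,x0:x0+w],None,fx=f,fy=f,interpolation=cv2.INTER_CUBIC)
    for A,B,col in segs:
        q=((pr(n,[A,B])-[x0,y0]+.5)*f).astype(int); cv2.line(o,tuple(map(int,q[0])),tuple(map(int,q[1])),col,1)
    cv2.imwrite(out,o)
def local(c,yaw,l): # l: (x,y,z) mm in local frame
    q=np.array(c)+fr(yaw)@np.array(l[:2])/1000; return [*q,l[2]/1000]
def railsegs(c,col=(0,255,0)):
    S=[]
    for y in range(-50,51,20):
        for e in(-4,4): S.append((local(c,TY,(-12,y+e,62)),local(c,TY,(12,y+e,62)),col))
    for x in(-12,12): S.append((local(c,TY,(x,-78,62)),local(c,TY,(x,78,62)),col))
    return S
def combsegs(c,yaw,z,col=(0,0,255)):
    S=[]
    for zz in(z,z+8):
        P=[local(c,yaw,(x,y,zz)) for x,y in((-7,-62),(7,-62),(7,62),(-7,62))]
        S+=[(P[i],P[(i+1)%4],col) for i in range(4)]
    for y in range(-50,51,20): S.append((local(c,yaw,(0,y,z)),local(c,yaw,(0,y,z-16)),col))
    return S
E
python3 - <<'E'
from h import *
c=[.5453,.0811]
overlay(cv2.imread("pics/side0.png"),"side",railsegs(c),245,195,85,65,9,"pics/g1.png")
overlay(cv2.imread("pics/top0.png"),"top",railsegs(c),250,175,85,40,9,"pics/g2.png")
p,d=grab_frame("side");s=env.sense();q=s["tool_pos"];print(q)
cc=q[:2]+fr()@[0,.0027]
overlay(p,"side",combsegs(cc,TY,q[2]*1000-43.7),250,170,88,66,9,"pics/g3.png")
E
```

```text
[0.54530687 0.07706758 0.16858429]
```

View pics/g1.png

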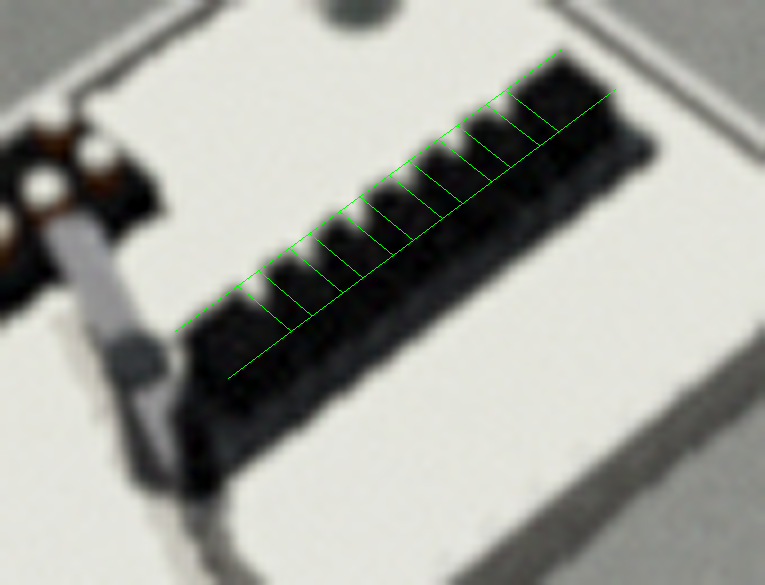

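View pics/g2.png

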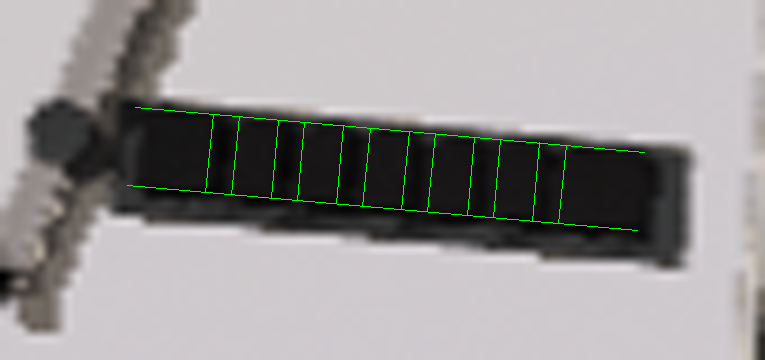

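View pics/g3.png

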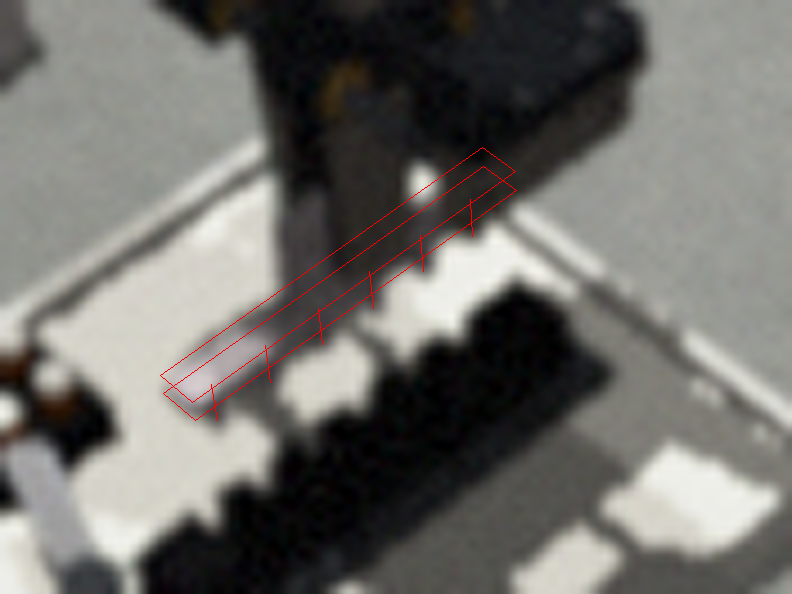

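The overlays agree within about 1 mm along the rail, and both models are biased the same way in the side camera. I'll descend to just above the rail and look at it close up.

>>> carry_out --moves '[[0, [8, 0.5, 0], [0, 0, 0]], [0, [8, 0.5, 0], [0, 0, 0]], [0, [8, 0, 0], [0, 0, 0]], [0, [8, 0, 0], [0, 0, 0]], [0, [6, 0, 0], [0, 0, 0]], [0, [4, 0, 0], [0, 0, 0]], [0, [0, 0, 0], [0, 0, 0]]]'

```text
t: 6.55
tool_pos: [0.5452, 0.079, 0.1262]
ee_rot: [-177.7, 89.9, 175.9]
ft_force: [-0.8, -0.3, -1.2]
finger_gap: 0.107
```

```bash
python3 - <<'E'
from h import *
p,d=grab_frame("side");s=env.sense();q=s["tool_pos"];print(q,s["ft_force"],s["ee_rot"])
o=p.copy()
overlay(p,"side",[],245,175,85,65,9,"pics/i1.png")
E
```

```text
[0.54554292 0.07902826 0.12679213] [ 0.52538157  0.06510476 -0.2157595 ] [-176.34713336   89.97751511  177.25237429]
```

View pics/i1.png

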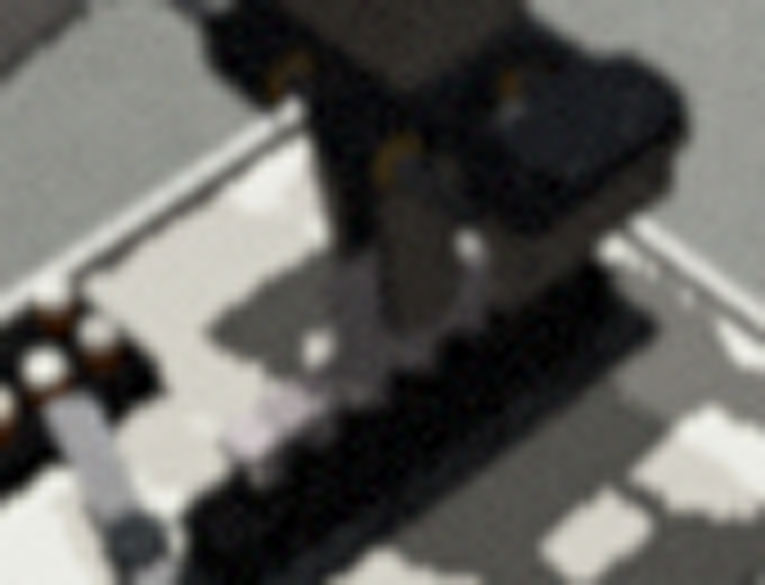

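The view shows the teeth just above the rail, with the comb's end near (240,440); it's too coarse to see the slots. I'll feel for them gently.

>>> carry_out --moves '[[0, [1.5, 0, 0], [0, 0, 0]], [0, [1.5, 0, 0], [0, 0, 0]], [0, [1, 0, 0], [0, 0, 0]], [0, [1, 0, 0], [0, 0, 0]], [0, [1, 0, 0], [0, 0, 0]], [0, [0, 0, 0], [0, 0, 0]]]'

```text
t: 7.2
tool_pos: [0.5455, 0.079, 0.1208]
ee_rot: [-178.6, 90.0, 175.0]
ft_force: [0.1, -1.1, -0.9]
finger_gap: 0.107
```

>>> carry_out --moves '[[0, [1, 0, 0], [0, 0, 0]], [0, [1, 0, 0], [0, 0, 0]], [0, [0, 0, 0], [0, 0, 0]]]'

```text
t: 7.5
tool_pos: [0.5459, 0.0786, 0.1191]
ee_rot: [-49.4, 89.9, -55.8]
ft_force: [0.3, -3.2, 1.5]
finger_gap: 0.11
```

>>> carry_out --moves '[[0, [0, -0.5, 0], [0, 0, 0]], [0, [0, 0, 0], [0, 0, 0]]]'

```text
t: 7.7
tool_pos: [0.5456, 0.0785, 0.119]
ee_rot: [64.7, 90.0, 58.3]
ft_force: [0.6, -0.8, -0.5]
finger_gap: 0.103
```

>>> carry_out --moves '[[0, [1, 0, 0], [0, 0, 0]], [0, [0.5, 0, 0], [0, 0, 0]], [0, [0, 0, 0], [0, 0, 0]]]'

```text
t: 8.0
tool_pos: [0.5454, 0.0785, 0.1173]
ee_rot: [-170.0, 90.0, -176.4]
ft_force: [0.5, -2.0, -1.0]
finger_gap: 0.102
```

>>> carry_out --moves '[[0, [0, -0.4, 0], [0, 0, 0]], [0, [1, 0, 0], [0, 0, 0]], [0, [1, 0, 0], [0, 0, 0]], [0, [1, 0, 0], [0, 0, 0]], [0, [0, 0, 0], [0, 0, 0]]]'

```text
t: 8.5
tool_pos: [0.5453, 0.0782, 0.1142]
ee_rot: [168.8, 90.0, 162.4]
ft_force: [0.0, 0.4, -2.0]
finger_gap: 0.106
```

>>> carry_out --moves '[[0, [1, 0, 0], [0, 0, 0]], [0, [1, 0, 0], [0, 0, 0]], [0, [1, 0, 0], [0, 0, 0]], [0, [0, 0, 0], [0, 0, 0]]]'

```text
t: 8.9
tool_pos: [0.5454, 0.0781, 0.1113]
ee_rot: [176.3, 90.0, 169.9]
ft_force: [0.2, 0.4, -0.7]
finger_gap: 0.099
```

>>> carry_out --moves '[[0, [1.2, 0, 0], [0, 0, 0]], [0, [1.2, 0, 0], [0, 0, 0]], [0, [1.2, 0, 0], [0, 0, 0]], [0, [0, 0, 0], [0, 0, 0]]]'

```text
t: 9.3
tool_pos: [0.5454, 0.0781, 0.1077]
ee_rot: [-173.2, 90.0, -179.6]
ft_force: [0.8, 0.2, -1.0]
finger_gap: 0.107
```

>>> carry_out --moves '[[0, [1, 0, 0], [0, 0, 0]], [0, [1, 0, 0], [0, 0, 0]], [0, [0, 0, 0], [0, 0, 0]]]'

```text
t: 9.6
tool_pos: [0.5457, 0.0781, 0.1061]
ee_rot: [-1.2, 90.0, -7.6]
ft_force: [0.1, -0.6, -0.6]
finger_gap: 0.103
```

>>> carry_out --moves '[[0, [0.7, 0, 0], [0, 0, 0]], [0, [0.7, 0, 0], [0, 0, 0]], [0, [0, 0, 0], [0, 0, 0]]]'

```text
t: 9.9
tool_pos: [0.5457, 0.0781, 0.1048]
ee_rot: [1.3, 90.0, -5.1]
ft_force: [-2.2, 0.3, 4.4]
finger_gap: 0.105
```

```bash
python3 - <<'E'
from h import *
p,d=grab_frame("side");s=env.sense();q=s["tool_pos"];print(q,s["ft_force"])
overlay(p,"side",[],245,175,85,65,9,"pics/j1.png")
E
```

```text
[0.54573179 0.07808201 0.10486288] [-1.14926139 -0.12007709  3.94771831]
```

View pics/j1.png

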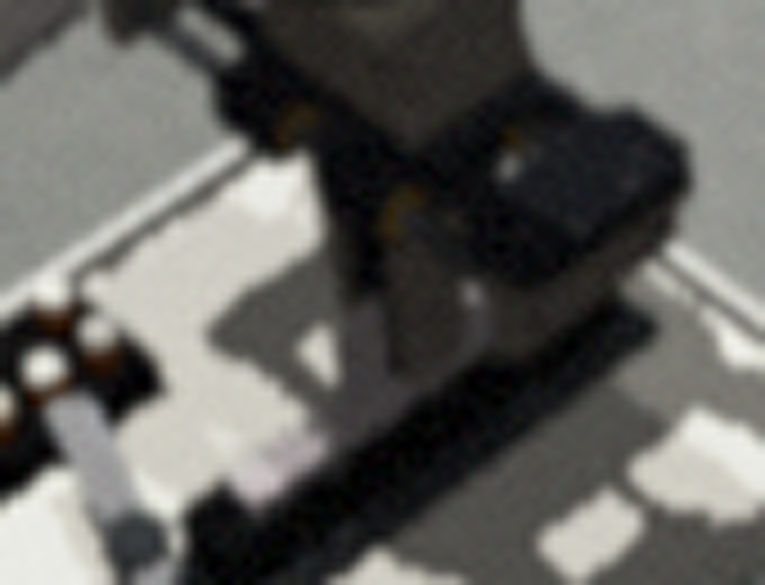

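The bar sits flat on the rail with its end at (250,480), and the upward force is 4 N at the expected seating height. I'll release it and raise the gripper.

>>> carry_out --moves '[[0, [-0.6, 0, 0], [0, 0, 0]], [14, [0, 0, 0], [0, 0, 0]], [30, [0, 0, 0], [0, 0, 0]], [40, [0, 0, 0], [0, 0, 0]], [40, [-5, 0, 0], [0, 0, 0]], [40, [-15, 0, 0], [0, 0, 0]], [40, [-25, 0, 0], [0, 0, 0]], [40, [-30, 0, 0], [0, 0, 0]]]'

```text
t: 10.75
tool_pos: [0.5451, 0.0781, 0.1813]
ee_rot: [-179.2, 89.9, 174.4]
ft_force: [0.4, -0.5, 0.0]
finger_gap: 0.434
```

>>> carry_out --moves '[[40, [-10, -15, -35], [0, 0, 0]], [40, [0, -25, -40], [0, 0, 0]], [40, [0, -30, -40], [0, 0, 0]], [40, [0, -30, -40], [0, 0, 0]], [40, [0, -30, 0], [0, 0, 0]], [40, [0, -30, 0], [0, 0, 0]], [40, [0, 0, 0], [0, 0, 0]]]'

```text
t: 11.45
tool_pos: [0.3738, -0.0662, 0.1917]
ee_rot: [-34.8, 89.8, -41.4]
ft_force: [0.5, 0.9, 0.7]
finger_gap: 0.435
```

```bash
python3 - <<'E'
from h import *
s=env.sense();print(s["tool_pos"],s["ft_force"],s["joint_positions"])
p,d=grab_frame("top");cv2.imwrite("pics/k1.png",cv2.resize(p[135:240,220:350],None,fx=6,fy=6,interpolation=cv2.INTER_CUBIC)[:600]);np.save("topk.npy",d)
p,d=grab_frame("side");overlay(p,"side",[],245,195,85,65,9,"pics/k2.png")
E
```

```text
[ 0.37376639 -0.06622037  0.19174959] [0.49650249 0.9389414  0.67095499] [-2.84215558e+01 -2.02012085e+01  1.24115834e+02 -4.82766400e-02
  7.58827090e+01 -2.17572774e+01]
```

View pics/k1.png

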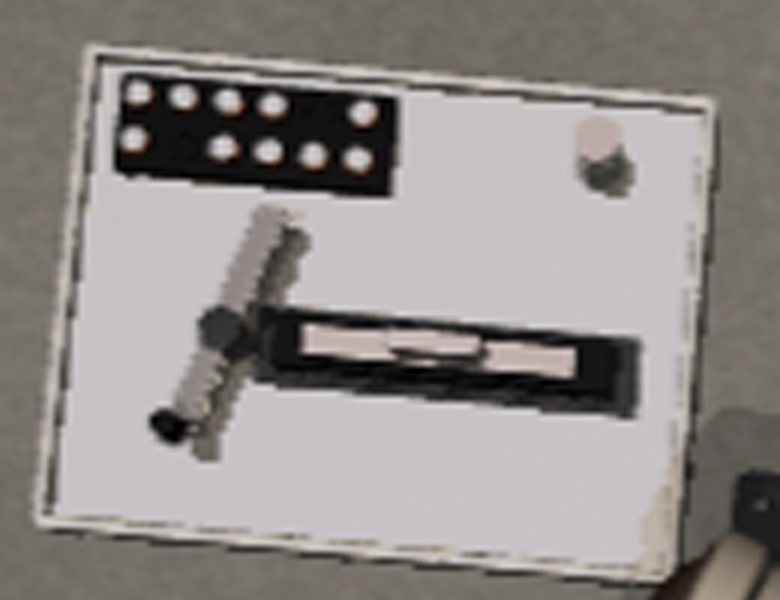

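View pics/k2.png

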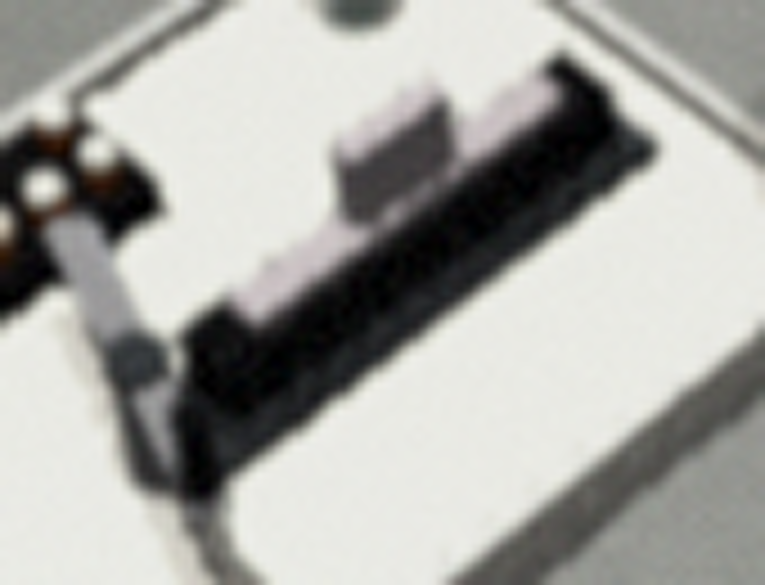

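The comb is fully seated and stands free. The latch is still open, with its pin at (168,425) and its hub at (222,325) in the top crop. I'll refine the pin position from the depth.

```bash
python3 - <<'E'
from h import *
W=cloud("top",np.load("topk.npy"))
s=W[200:215,240:256].reshape(-1,3);m=(s[:,2]>.1)&(s[:,2]<.13);print(m.sum(),s[m].mean(0))
s=W[182:197,248:268].reshape(-1,3);m=(s[:,2]>.08)&(s[:,2]<.1);print(m.sum(),s[m].mean(0),s[m].std(0))
s=W[188:196,282:305].reshape(-1,3);m=(s[:,2]>.095);print("tab",m.sum(),s[m].mean(0),(fr().T@(s[m].mean(0)[:2]-[.5453,.0811])*1000).round(1))
plan([.5082,.1945,.17],TY,10,40)
E
```

```text
21 [0.51016284 0.19755095 0.11179645]
30 [0.55721219 0.17649846 0.08183551] [0.00765437 0.00563398 0.00124859]
tab 62 [0.54450499 0.07925592 0.1029088 ] [-0.6 -1.9]
now [ 0.374  -0.0639  0.1911] dist 291.9
[[40, [2.1, 27.2, 10.4], [-0.02, 0.01, 0.0]], [40, [2.1, 27.2, 10.4], [-0.02, 0.01, 0.0]], [40, [2.1, 27.2, 10.4], [-0.02, 0.01, 0.0]], [40, [2.1, 27.2, 10.4], [-0.02, 0.01, 0.0]], [40, [2.1, 27.2, 10.4], [-0.02, 0.01, 0.0]], [40, [2.1, 27.2, 10.5], [-0.02, 0.01, 0.0]], [40, [2.1, 27.2, 10.5], [-0.02, 0.01, 0.0]], [40, [2.1, 27.2, 10.5], [-0.02, 0.01, 0.0]], [40, [2.1, 27.2, 10.5], [-0.02, 0.01, 0.0]], [40, [2.1, 27.2, 10.5], [-0.02, 0.01, 0.0]]]
```

>>> carry_out --moves '[[40, [0, 27.3, 10.6], [0, 0, 0]], [40, [0, 27.3, 10.6], [0, 0, 0]], [40, [0, 27.3, 10.6], [0, 0, 0]], [40, [0, 27.3, 10.6], [0, 0, 0]], [40, [0, 27.3, 10.6], [0, 0, 0]], [40, [0, 27.3, 10.6], [0, 0, 0]], [40, [0, 27.3, 10.6], [0, 0, 0]], [40, [0, 27.3, 10.6], [0, 0, 0]]]'

```text
t: 12.35
tool_pos: [0.4824, 0.1469, 0.1903]
ee_rot: [116.0, 90.0, 109.7]
ft_force: [0.6, -0.7, -0.1]
finger_gap: 0.435
```

>>> carry_out --moves '[[40, [5, 27.3, 10.6], [0, 0, 0]], [40, [10, 27.3, 10.6], [0, 0, 0]], [40, [0, 0, 0], [0, 0, 0]], [40, [0, 0, 0], [0, 0, 0]]]'

```text
t: 12.75
tool_pos: [0.5087, 0.1971, 0.1748]
ee_rot: [-159.6, 89.9, -165.8]
ft_force: [0.2, -0.6, 0.4]
finger_gap: 0.437
```

```bash
python3 - <<'E'
from h import *
p,d=grab_frame("side");cv2.imwrite("pics/l.png",cv2.resize(p[140:290,190:340],None,fx=4,fy=4,interpolation=cv2.INTER_CUBIC))
plan([.5095,.196,.1145],TY,6,40)
E
```

```text
now [0.5089 0.1964 0.1752] dist 60.7
[[40, [10.1, -0.1, 0.1], [-0.0, -0.01, 0.0]], [40, [10.1, -0.1, 0.1], [-0.0, -0.01, 0.0]], [40, [10.1, -0.1, 0.1], [-0.0, -0.01, 0.0]], [40, [10.1, -0.1, 0.1], [-0.0, -0.01, 0.0]], [40, [10.1, -0.1, 0.1], [-0.0, -0.01, 0.0]], [40, [10.1, -0.1, 0.1], [-0.0, -0.01, 0.0]]]
```

View pics/l.png

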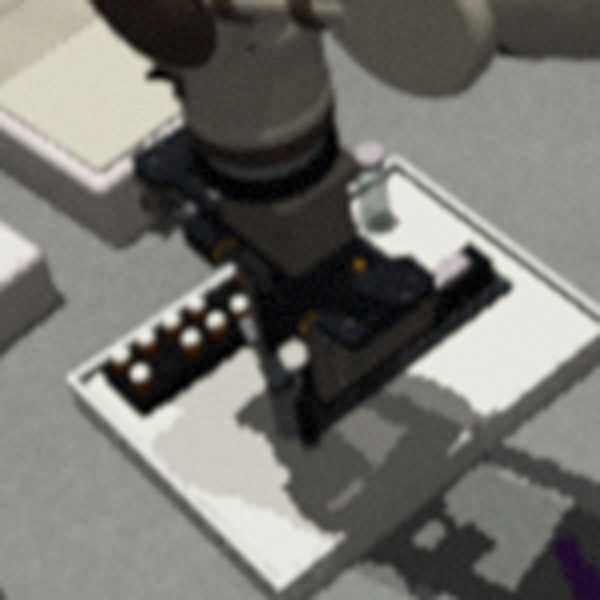

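The fingers straddle the pin at around (312,425). I'll descend and close lightly.

>>> carry_out --moves '[[40, [10, 0, 0], [0, 0, 0]], [40, [10, 0, 0], [0, 0, 0]], [40, [10, 0, 0], [0, 0, 0]], [40, [10, 0, 0], [0, 0, 0]], [40, [10, 0, 0], [0, 0, 0]], [40, [10, 0, 0], [0, 0, 0]], [40, [0, 0, 0], [0, 0, 0]]]' --newtons 12

```text
t: 13.5
tool_pos: [0.5082, 0.1956, 0.1131]
ee_rot: [-165.2, 89.8, -171.6]
ft_force: [-0.3, 1.1, 0.1]
finger_gap: 0.432
```

>>> carry_out --moves '[[20, [0, 0, 0], [0, 0, 0]], [10, [0, 0, 0], [0, 0, 0]], [0, [0, 0, 0], [0, 0, 0]], [0, [0, 0, 0], [0, 0, 0]], [0, [0, 0, 0], [0, 0, 0]]]'

```text
t: 14.0
tool_pos: [0.5112, 0.1955, 0.1158]
ee_rot: [2.1, 89.7, -4.3]
ft_force: [4.6, -1.6, -2.6]
finger_gap: 0.122
```

```bash
python3 - <<'E'
from h import *
s=env.sense();print(s["tool_pos"],s["ft_force"],s["finger_gap"])
ax=np.array([.5565,.1757]);r=s["tool_pos"][:2]-ax
print("r",np.linalg.norm(r),"ang",np.degrees(np.arctan2(r[1],r[0])))
a0=np.arctan2(r[1],r[0]);a1=np.radians(90+TY-1)
A=np.linspace(a0,a1,17);P=ax+.05*np.c_[np.cos(A),np.sin(A)]
D=np.diff(P,axis=0)@fr()*1000   # tray axes: col0=x->tool z, col1=y->tool y
print([[0,[0,round(float(d[1]),1),round(float(d[0]),1)],[0,0,0]] for d in D])
E
```

```text
[0.51117528 0.19554116 0.11577044] [ 4.62000018 -1.64045651 -2.64550417] 0.12230315284550779
r 0.049477284006454646 ang 156.35831954436944
[[0, [0, 3.8, 1.4], [0, 0, 0]], [0, [0, 3.7, 1.6], [0, 0, 0]], [0, [0, 3.5, 1.9], [0, 0, 0]], [0, [0, 3.4, 2.2], [0, 0, 0]], [0, [0, 3.2, 2.5], [0, 0, 0]], [0, [0, 3.0, 2.7], [0, 0, 0]], [0, [0, 2.7, 3.0], [0, 0, 0]], [0, [0, 2.5, 3.2], [0, 0, 0]], [0, [0, 2.2, 3.3], [0, 0, 0]], [0, [0, 1.9, 3.5], [0, 0, 0]], [0, [0, 1.7, 3.7], [0, 0, 0]], [0, [0, 1.4, 3.8], [0, 0, 0]], [0, [0, 1.0, 3.9], [0, 0, 0]], [0, [0, 0.7, 3.9], [0, 0, 0]], [0, [0, 0.4, 4.0], [0, 0, 0]], [0, [0, 0.1, 4.0], [0, 0, 0]]]
```

>>> carry_out --moves '[[0, [0, 3.8, 2], [0, 0, 0]], [0, [0, 3.7, 2], [0, 0, 0]], [0, [0, 3.5, 2.2], [0, 0, 0]], [0, [0, 3.4, 2.4], [0, 0, 0]], [0, [0, 3.2, 2.6], [0, 0, 0]], [0, [0, 3, 2.8], [0, 0, 0]], [0, [0, 2.7, 3], [0, 0, 0]], [0, [0, 2.5, 3.2], [0, 0, 0]]]'

```text
t: 14.8
tool_pos: [0.5314, 0.2211, 0.1155]
ee_rot: [144.8, 89.8, 138.4]
ft_force: [-5.7, 1.8, 7.9]
finger_gap: 0.125
```

```bash
python3 - <<'E'
from h import *
s=env.sense();print(s["tool_pos"],s["ft_force"],s["torque"],s["finger_gap"])
r=s["tool_pos"][:2]-np.array([.5565,.1757]);print(np.linalg.norm(r),np.degrees(np.arctan2(r[1],r[0])))
E
```

```text
[0.53136798 0.22109837 0.11551013] [-5.68736014  1.75996147  7.86156339] [ 0.36761048  1.04845275 -0.11098928] 0.12489592129127597
0.05189056407443282 118.96841862387927
```

>>> carry_out --moves '[[0, [-1, 2, 3.3], [0, 0, 0]], [0, [-1, 1.6, 3.5], [0, 0, 0]], [0, [0, 1.4, 3.7], [0, 0, 0]], [0, [0, 1.1, 3.8], [0, 0, 0]], [0, [0, 0.8, 3.9], [0, 0, 0]], [0, [0, 0.6, 3.9], [0, 0, 0]], [0, [0, 0.3, 4], [0, 0, 0]], [0, [0, 0, 0], [0, 0, 0]]]'

```text
t: 15.6
tool_pos: [0.5576, 0.2273, 0.1158]
ee_rot: [132.0, 89.6, 125.6]
ft_force: [-1.6, 8.0, -1.6]
finger_gap: 0.13
```

```bash
python3 - <<'E'
from h import *
s=env.sense();print(s["tool_pos"],s["ft_force"],s["torque"],s["finger_gap"])
r=s["tool_pos"][:2]-np.array([.5565,.1757]);print(np.linalg.norm(r),np.degrees(np.arctan2(r[1],r[0])))
p,d=grab_frame("side");cv2.imwrite("pics/m.png",cv2.resize(p[140:290,190:340],None,fx=4,fy=4,interpolation=cv2.INTER_CUBIC))
E
```

```text
[0.55759277 0.22730966 0.11578403] [-1.58416162  7.98785646 -1.63700951] [ 1.24838415  0.29452634 -0.04399662] 0.13005091568909352
0.051621232098504874 88.78701378674403
```

View pics/m.png

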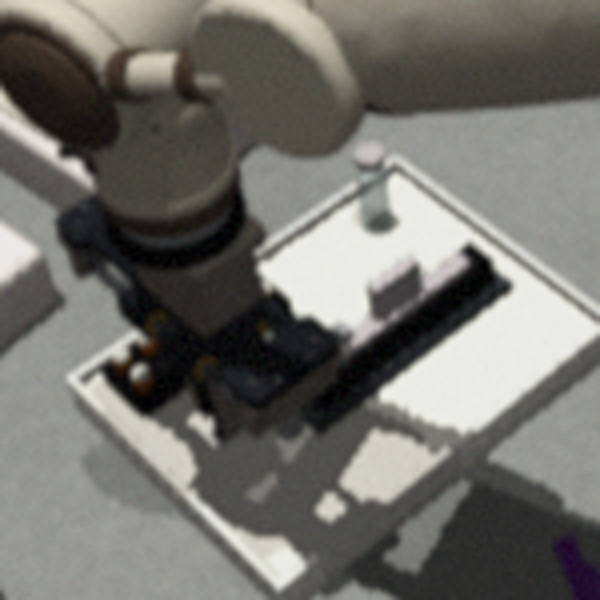

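The latch is swinging over, now about 5° short of closed. I'll finish against the stop, gently.

>>> carry_out --moves '[[0, [0, 1.5, 2.5], [0, 0, 0]], [0, [0, 0, 2], [0, 0, 0]], [0, [0, 0, 2], [0, 0, 0]], [0, [0, 0, 0], [0, 0, 0]]]'

```text
t: 16.05
tool_pos: [0.5632, 0.2272, 0.1157]
ee_rot: [158.3, 89.6, 151.9]
ft_force: [-5.8, 5.3, 0.5]
finger_gap: 0.126
```

>>> carry_out --moves '[[0, [0, 0, 2], [0, 0, 0]], [0, [0, 0, 0], [0, 0, 0]]]'

```text
t: 16.25
tool_pos: [0.5634, 0.2273, 0.1156]
ee_rot: [168.1, 89.3, 161.8]
ft_force: [-12.5, 5.6, 4.7]
finger_gap: 0.124
```

The pin no longer moves and the force is rising, so the latch is at its stop. I'll ease off, release and retreat.

>>> carry_out --moves '[[0, [0, 1, -1.5], [0, 0, 0]], [15, [0, 0, 0], [0, 0, 0]], [40, [0, 0, 0], [0, 0, 0]], [40, [0, 0, 0], [0, 0, 0]], [40, [-5, 0, 0], [0, 0, 0]], [40, [-15, 0, 0], [0, 0, 0]], [40, [-25, 0, 0], [0, 0, 0]], [40, [-30, 0, 0], [0, 0, 0]]]'

```text
t: 17.05
tool_pos: [0.5663, 0.2256, 0.1935]
ee_rot: [-161.3, 90.0, -167.7]
ft_force: [1.1, -0.3, 0.5]
finger_gap: 0.431
```

>>> carry_out --moves '[[40, [-10, -30, -35], [0, 0, 0]], [40, [0, -40, -30], [0, 0, 0]], [40, [0, -40, -30], [0, 0, 0]], [40, [0, -40, -30], [0, 0, 0]], [40, [0, -40, -30], [0, 0, 0]], [40, [0, -40, -25], [0, 0, 0]], [40, [0, -40, 0], [0, 0, 0]], [40, [0, 0, 0], [0, 0, 0]]]'

```text
t: 17.85
tool_pos: [0.3575, -0.0264, 0.204]
ee_rot: [-32.9, 89.7, -39.7]
ft_force: [1.2, -0.2, -0.3]
finger_gap: 0.434
```

```bash
python3 - <<'E'
from h import *
s=env.sense();print(s["tool_pos"],s["ft_force"],s["finger_gap"],s["t"])
p,d=grab_frame("top");cv2.imwrite("pics/n1.png",cv2.resize(p[135:240,220:350],None,fx=6,fy=6,interpolation=cv2.INTER_CUBIC)[:600])
W=cloud("top",d);q=W[188:196,282:305].reshape(-1,3);m=(q[:,2]>.095);print("tab",q[m].mean(0))
p,d=grab_frame("side");overlay(p,"side",[],235,190,85,65,9,"pics/n2.png")
E
```

```text
[ 0.35751001 -0.02638958  0.20395125] [ 1.2052818  -0.21149637 -0.295429  ] 0.4344165725283293 17.85
tab [0.54442757 0.0788171  0.10309756]
```

View pics/n1.png

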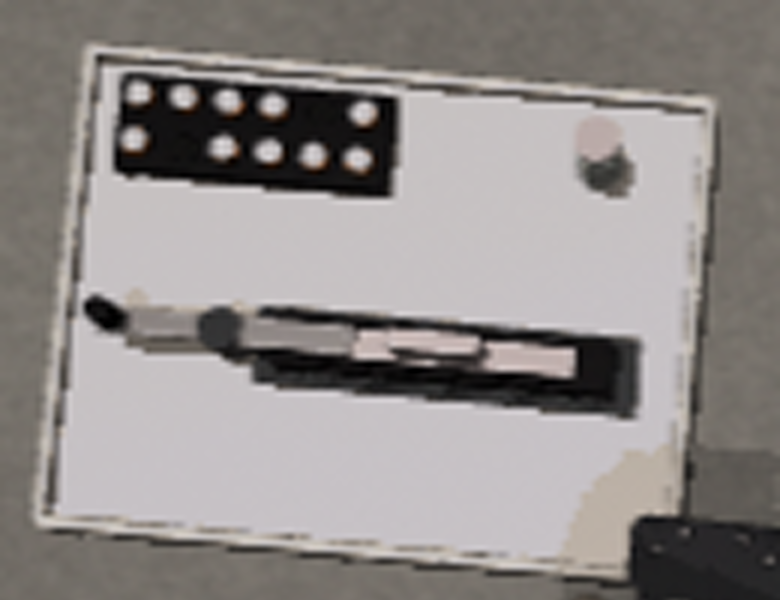

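View pics/n2.png

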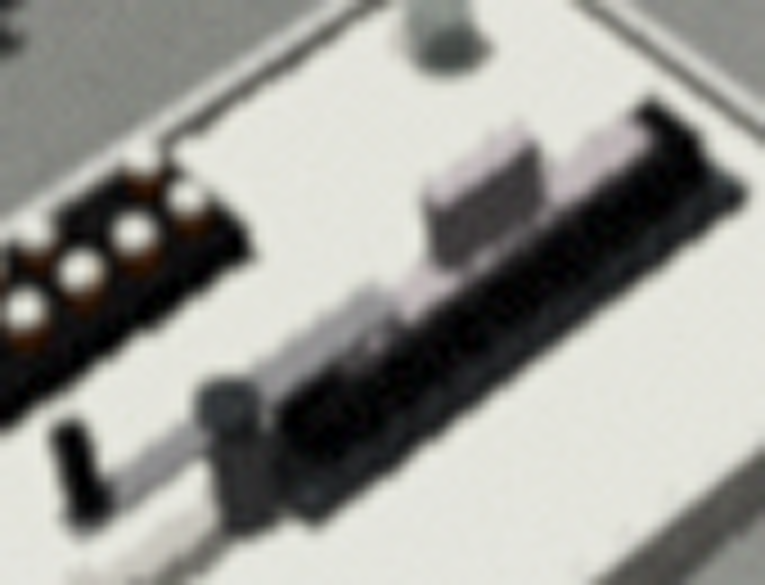

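The latch now runs from the pin at (105,312), through the hub at (222,325), to over the comb's end at (350,337), in line with the rail. The comb is flat and hasn't moved, and the gripper is clear, so I'll hand in.

```bash
python3 -c "
from plant import env
print(env.close_job())"
```

```text
the job is handed in; nothing more can be done
None
```

The comb is seated in the rail, the latch is closed over its end, and I handed the job in at about 18 s of the 58 s allowed. Hand-in reports no verdict, so this rests on my own last checks.

- **Seating:** I felt for the slots at 3 N or less, shifted the comb about 1 mm along the rail, and it slid down. It bottomed at the expected height with about 4 N upward force. The last pictures show the bar flat, and the tab top read 103 mm against about 104 mm expected.
- **Latch:** I turned it by its pin until it reached its stop. The force then rose to about 12 N and the pin no longer moved. In the pictures it lies in line with the rail and over the comb's end.
- **End state:** The gripper is open and well clear. The comb did not move noticeably while the latch was closed (its tab read within 0.5 mm of before). I did not plan contact with any bystander. I did not measure their positions at the end, though the vial looks unmoved in the last pictures.

One disagreement: the side and top cameras differed by about 3 mm across the rail. That is roughly their calibration error, and I aligned the comb to the rail relatively.

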